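# Refit the cooker knob and hold it pressed in

### The job

Put the loose black knob back on the cooker: pick it up by its bar, turn it so that the flat in its bore (on the pointer side) matches the flat of the bare D-shaped stem, push it fully home on the stem, then press knob and stem all the way in as for lighting the burner. Finish while still gripping the knob and keeping it pressed in: do not let go. Leave the other things on the table where they are.

Things in the scene. Friction and masses are not known exactly. Their poses are not given: they have to be found in the camera images.
- knob_center (a point): Loose black cooker knob, upright on the table; point on its axis, 23 mm above its underside; z up, x to the pointer. Hub 48 mm across, 18 mm high; on it a bar along x to grip, 16 mm wide (y), x = -20 to 23 mm, top 46 mm above the underside. Its sides are flat and parallel from x = -17 to 12 mm; the +x end narrows to a nose with a white line on top.
- knob: The same knob (40 to 85 g), origin on its axis at the underside; same axes. From below it has a D-shaped bore, 16 mm in diameter, 16 mm deep, with its flat on the pointer (+x) side, 1.8 mm from the axis.
- knob_seat (a point): Point of the knob on its axis at the closed end of the bore, 16 mm above the underside. When the knob is fully home it lies on stem_tip. The knob slides on freely when its flat is turned within about 0.25 rad of the stem flat and its axis is within about 1 mm; further off it binds, and forced on it counts as wrongly fitted.
- knob_pointer (a point): Point of the knob 20 mm out towards the pointer (+x) from the axis, 23 mm above the underside.
- stem_tip (a point): Middle of the top end of the upright brass D-stem on the cooker's front deck; z up. 14 mm in diameter with one flat, 1 mm from the axis; x points out of the flat. The D runs 20 mm down from the tip, top edge bevelled 0.7 mm. Tip 27 mm above the deck, 25 mm above the dark collar (36 mm across), whose pointed lug, 27 mm out from the axis, shows the side of the flat (+x). The stem cannot turn, it only sinks.
- stem (a joint): How far the stem is pushed down: 0 m = out, 0.006 m = fully in, against a hard stop. A spring pushes it out with 3.5 N at 0 and 7.7 N at 0.006; it comes out again when let go.
- cooker: Fixed table-top gas cooker, a steel box 320 mm (x) x 280 mm (y), deck 60 mm above the table; origin under its centre, on the table. Front faces -x; the stem stands at x = -122 mm, y = 0 in this frame, turned anyhow. The pan grate, up to 89 mm above the table, is 200 mm across, centred at x = +50 mm.
- cup_1: Bystander: cup with a handle, 83 mm across, 84 mm high; origin under its middle, on the table.
- spoon_1: Bystander: metal spoon, 188 mm long, lying flat, 15 mm high; origin under its middle, on the table.
- small_dish_3: Bystander: small shallow dish, 90 mm across, 21 mm high; origin under its middle, on the table.
- measuring_jug: Bystander: tall clear jug with a handle, 120 x 169 mm, 135 mm high; origin under its middle, on the table.
- dial_timer: Bystander: round kitchen timer, 72 mm across, 37 mm high (not the knob); origin under its middle, on the table.
Things that resemble listed ones, but are neither listed nor needed, are in the scene too. Of the things that look like the knob, take the one that is farthest to the robot's right at the start.

How it is judged:
On the way:
1. the knob is lifted off the table by the fingers (height (world z) of knob above 0.03 m and contact force between the fingers and knob above 1 N), for 0.2 s.
At the end, for the whole second after the job is handed in: Held for a second: bore end within 2 mm of the stem tip, axes within 3 mm and 0.12 rad, pointer on the side of the stem's flat within 0.35 rad, stem pressed in more than 4.5 of 6 mm, fingers on the knob with more than 2 N (z of knob_seat in the frame of stem_tip below 0.002 m and horizontal distance between knob_seat and stem_tip below 0.003 m and angle between the z axis of knob and the z axis of stem_tip, either way round below 0.12 rad and angle between the x axis of knob and the x axis of stem_tip, either way round below 0.35 rad and x of knob_pointer in the frame of stem_tip above 0.015 m and value of joint stem above 0.0045 m and contact force between the fingers and knob above 2 N); the arm keeps its last pose, push and grip.
It fails at once if a bystander is shifted by more than 30 mm (distance of any of cup_1, spoon_1, small_dish_3, measuring_jug, dial_timer from where it was at the start of the episode above 0.03 m).
It also fails if it takes over 40 s, if anything falls off the work surface, if the arm or the gripper's body presses on something with over 40 N, if the wrist force passes 120 N, or if a joint passes its speed limit or range.

### The arm

A 6-joint arm with a two-finger parallel gripper is mounted at the origin on a cart in front of the work surface, level with it; the furniture and walls round the work are solid. World frame = base frame: x ahead of the robot, y to its left, z up, the work surface at z = 0. Lengths are in m, angles in rad, forces in N, time in s.
With the tool pointing down it reaches from about 0.425 to 0.95 m from the base axis. Payload 3.5 kg.
Tool frame: the origin (TCP) lies at the very end of the fingers, on their centre line; the grasp point (between the pads) lies 19 mm behind it; z points along the fingers, y is the direction in which the jaws open and shut (so a half turn about z gives the same grasp; the last joint's range is limited). The gripper opens to 85 mm and grips with 20 to 120 N. Pads are 22 mm wide; open, the fingers measure 114 mm over their backs; the gripper's body (76 mm by 85 mm) begins 54 mm behind the grasp point. The pads swing forward as they close: fully open they stand 13 mm farther back than shut.
Start: joints at [1.071, 0.286, 1.577, -0, 1.279, -0.15], TCP at [0.231, 0.634, 0.231] pointing down, gripper open.
Joint ranges: [-2.77, 2.77], [-0.9, 2.22], [0.21, 2.48], [-1.53, 4.67], [0.24, 2.81], [-2.84, 2.84]. Speed limits (rad/s): [2.79, 2.79, 3.14, 3.14, 3.14, 3.14].

### API

Orientations are given as a unit quaternion [x, y, z, w].
In Python, from plant import get_state, read_camera, sign_off gives the robot as it stands.
- The arm moves only by the tool step_arm, never from a script. Its argument "targets" is a list that holds one entry, the list of rows, each a list of 5 numbers: the opening, from 0 (shut) to 1 (fully open), then the shift along the tool's x, y, z each as a share of 4 cm, from -1 to 1, then the turn about the tool's z as a share of 5 degrees, from -1 to 1. A call has 1 to 10 rows; each row shifts and turns the commanded pose from where the row before left it, along the tool's axes as they then stand; what a row does not reach is not made up. A row lasts 1/12 s, in which the tool goes at most 41.7 mm and 7.16 degrees, less where a joint would pass 70% of its speed; a pose out of reach is approached as far as the arm can. A call with a number of a shift or a turn outside -1 to 1 is refused whole. A call with a gripper value outside its range is refused whole. The fingers move at their own pace and stop on an object; "squeeze" is the grip in N (left out, the last holds). Time passes only in rows, so rows that do not move let the fingers close. It gives the time, the measured TCP pose, the force and the opening at its end, in the units of the state.
- get_state(): the state, without advancing time (a new reading comes with each control period).
- read_camera(name): name is "scene" or "top"; returns a dict with "pixels" (400x640x3 uint8, red, green, blue), "range_z" (400x640 float32, m along the optical axis (not along the pixel's ray), 0 where there is no reading), "mtx" (3x3 intrinsics, pixels), "rvec" (rotation vector, rad) and "tvec" (3), from world to camera coordinates, as OpenCV has them. Camera axes: x right, y down, z forward; pixel columns grow to the right and rows downward; lengths in m; the calibration is good to about 2 mm. A picture is of the moment at which its call begins.
- sign_off(): hands the job in, once; it reports no verdict.
The state is a dict: "time": time; "qpos": joint angles; "dq": joint speeds; "joint_efforts": joint torques, N m; "eef_pos": TCP position; "tcp_rot": TCP orientation; "contact_force": force on the tool from outside, world axes, zero at the start; "wrist_torque": the same for the moment, N m; "opening": opening from 0.0 (shut) to 1.0 (fully open).
Only numpy, scipy, OpenCV 4.12 (cv2) and the standard library are available. Lean on these libraries where they do the work, as an engineer would, in place of code of your own. Each camera call takes 0.05 s, during which the arm holds its last target.

## Working session

There is one attempt and no reset: what is moved stays moved. The work goes in short steps, Python scripts to look and compute and a tool call to move; the robot and the scene stay as the last step left them, time stands still between calls to the robot, and variables do not carry over. Pictures are saved under pics/ and viewed, and the job is handed in when it is done.

Besides the shell and the picture viewer there is one more tool, called as name(argument=value, ...) on one line, values as JSON. step_arm: Moves the arm, as the interface text tells. Shift numbers are shares of 4 cm and turn numbers shares of 5 degrees, none past 1 either way. Its arguments: {"type":"object","properties":{"targets":{"type":"array"},"squeeze":{"type":"number"}},"required":["targets"]}

```bash
mkdir -p pics; ls; cat > h.py <<'E'
import numpy as np, cv2
from plant import get_state, read_camera, sign_off
def cam(n):
    c=read_camera(n); R=cv2.Rodrigues(np.array(c['rvec'],float))[0]; t=np.array(c['tvec'],float).ravel()
    K=np.array(c['mtx'],float); z=c['range_z']; v,u=np.mgrid[0:z.shape[0],0:z.shape[1]]
    P=np.stack([(u-K[0,2])/K[0,0]*z,(v-K[1,2])/K[1,1]*z,z],-1)
    W=(P-t)@R; W[z==0]=np.nan
    return c['pixels'],W,K,R,t
E
python3 - <<'E'
from h import *
print(get_state())
for n in ('scene','top'):
    im,W,K,R,t=cam(n); np.savez(n+'0.npz',im=im,W=W,K=K,R=R,t=t)
    cv2.imwrite(f'pics/{n}0.png',im[...,::-1]); print(n,K,(-R.T@t))
E
```

```text
pics
{'time': 0.0, 'qpos': array([ 1.07093631e+00,  2.87196279e-01,  1.57819655e+00,  2.73343541e-05,
        1.27857611e+00, -1.49974064e-01]), 'dq': array([ 3.63018095e-04,  1.27723489e-03,  3.16302557e-05, -1.40010376e-03,
        1.48992867e-04, -1.22633214e-03]), 'joint_efforts': array([ 1.21782821e-03, -4.05982697e+01, -2.92623317e+01, -1.52655548e-04,
        5.68931369e-03,  1.21932928e-06]), 'eef_pos': array([0.23101391, 0.63353663, 0.22991617]), 'tcp_rot': array([ 1.74055754e-01,  9.84735083e-01, -1.12179610e-03, -3.91688482e-04]), 'contact_force': array([0.3850952 , 0.198369  , 0.16312838]), 'wrist_torque': array([-0.02939476, -0.02032265, -0.03845576]), 'opening': 1.003270483506632}
scene [[423.38291312   0.         324.58401102]
 [  0.         423.38291312 199.60820205]
 [  0.           0.           1.        ]] [-0.38436871  0.971878    0.69655471]
top [[431.09602018   0.         319.20289606]
 [  0.         431.09602018 195.69515689]
 [  0.           0.           1.        ]] [0.22939286 0.00809555 1.67675493]
```

View pics/scene0.png

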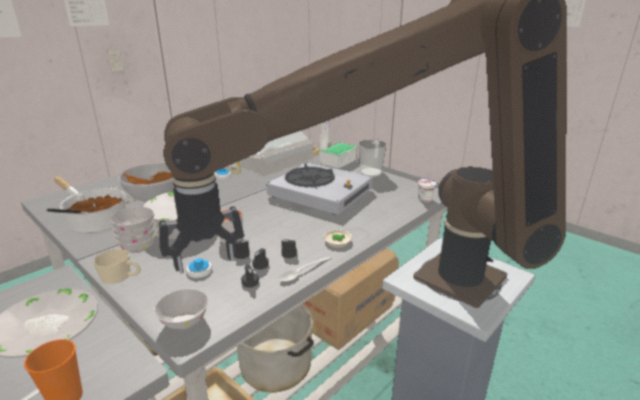

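View pics/top0.png

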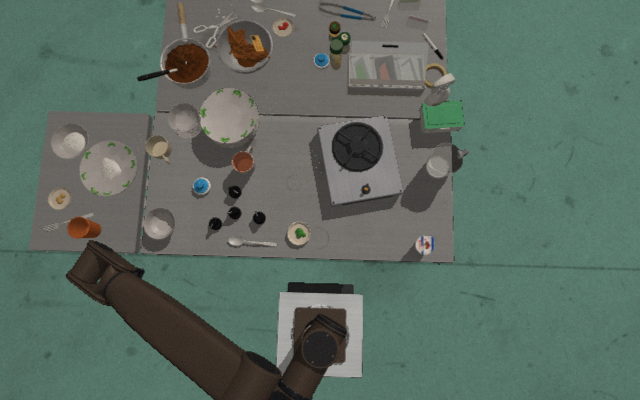

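```bash
python3 - <<'E'
from h import *
d=np.load('top0.npz');s=np.load('scene0.npz')
a=cv2.resize(d['im'][175:245,195:295],None,fx=8,fy=8,interpolation=cv2.INTER_CUBIC)
cv2.imwrite('pics/ta.png',a[...,::-1])
b=cv2.resize(d['im'][110:210,315:455],None,fx=5,fy=5,interpolation=cv2.INTER_CUBIC)
cv2.imwrite('pics/tb.png',b[...,::-1])
c=cv2.resize(s['im'][225:300,220:320],None,fx=8,fy=8,interpolation=cv2.INTER_CUBIC)
cv2.imwrite('pics/sa.png',c[...,::-1])
c=cv2.resize(s['im'][155:225,260:380],None,fx=6,fy=6,interpolation=cv2.INTER_CUBIC)
cv2.imwrite('pics/sb.png',c[...,::-1])
W=d['W']
for u,v in [(235,192),(234,213),(215,224),(259,217),(365,188),(335,30),(360,195),(300,200),(215,150)]: print(u,v,W[v,u].round(4))
E
```

```text
235 192 [0.5215 0.3393 0.0473]
234 213 [0.4407 0.3391 0.0425]
215 224 [0.3981 0.4125 0.027 ]
259 217 [0.429  0.2438 0.0352]
365 188 [ 0.5439 -0.1561  0.0846]
335 30 [ 1.1743 -0.0287  0.1072]
360 195 [ 0.5216 -0.1402  0.0569]
300 200 [5.051e-01 9.080e-02 4.000e-04]
215 150 [ 0.6997  0.4404 -0.0012]
```

View pics/ta.png

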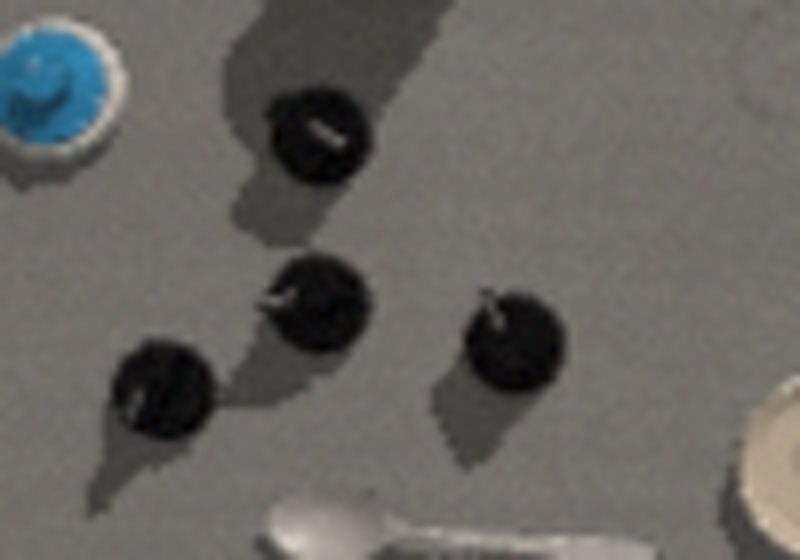

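View pics/tb.png

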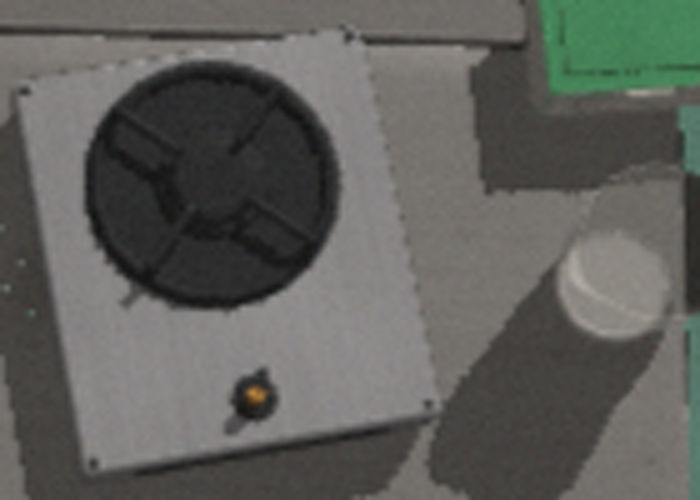

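View pics/sa.png

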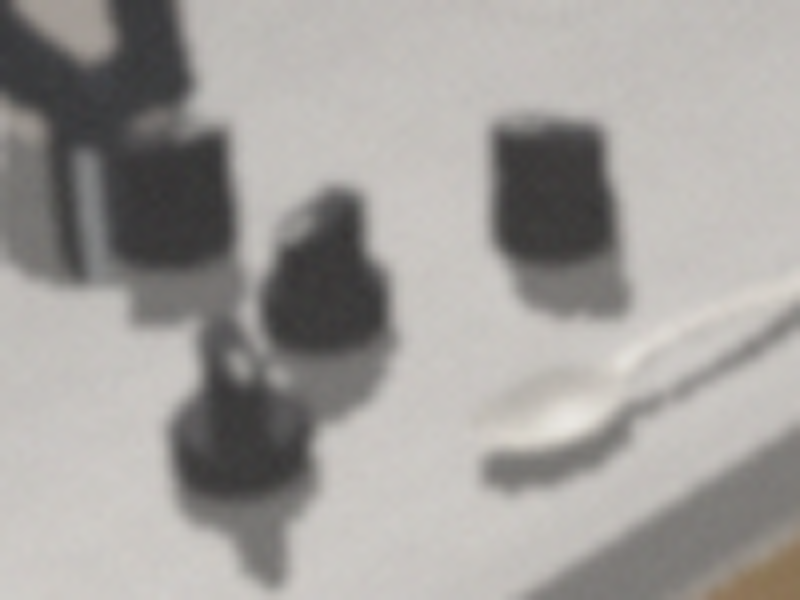

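View pics/sb.png

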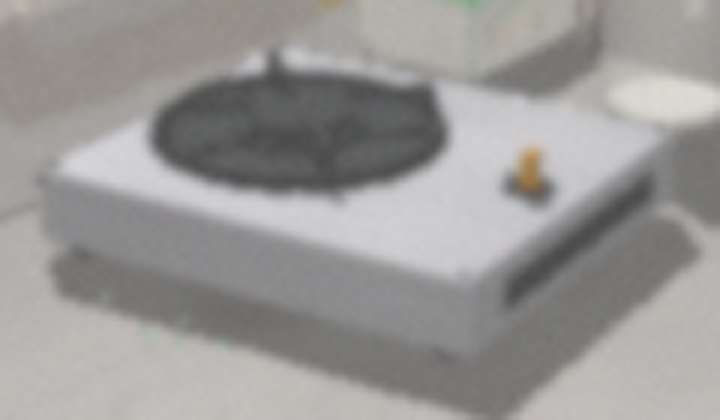

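The black knob-like things in the top view are at (235,192), (234,213), (215,224) and (259,217). The one at (259,217) has the smallest y (0.244), so it is farthest to the robot's right. The crop shows a round hub, a bar and a white line pointing up-left. The stem is at about (366,189), and its lug points roughly up (+x).

Next I'll fit the knob and the cooker precisely.

```bash
cat > fit.py <<'E'
from h import *
from scipy.optimize import minimize
S=8
def proj(P,K,R,t):
    return cv2.projectPoints(np.asarray(P,float),cv2.Rodrigues(R)[0],t,K,None)[0].reshape(-1,2)
def hullmask(parts,K,R,t,roi):
    u0,v0,w,h=roi; m=np.zeros((h*S,w*S),np.uint8)
    for P in parts:
        q=(proj(P,K,R,t)-[u0,v0]+0.5)*S-0.5
        hl=cv2.convexHull(q.astype(np.float32))
        cv2.fillConvexPoly(m,np.round(hl*16).astype(np.int32),255,shift=4)
    return cv2.resize(m,(w,h),interpolation=cv2.INTER_AREA)/255.
def circ(r,z,n=40,a0=0): 
    a=np.arange(n)*2*np.pi/n; return np.c_[r*np.cos(a),r*np.sin(a),np.full(n,z)]
def knobparts():
    bar=np.array([[-20,-6],[-20,6],[-17,8],[-17,-8],[12,8],[12,-8],[23,1.5],[23,-1.5]])/1000
    return [np.r_[circ(.024,0),circ(.024,.018)], np.r_[np.c_[bar,np.full(8,.018)],np.c_[bar,np.full(8,.046)]]]
def tf(P,x,y,z,a):
    c,s=np.cos(a),np.sin(a); return P@np.array([[c,s,0],[-s,c,0],[0,0,1]])+[x,y,z]
E
python3 - <<'E'
from fit import *
for n,(u,v),box in (('top',(259,217),(244,204,30,26)),('scene',(289,249),(274,234,32,32))):
    d=np.load(n+'0.npz'); im=d['im'].astype(float); K,R,t=d['K'],d['R'],d['t']
    u0,v0,w,h=box; g=im[v0:v0+h,u0:u0+w].max(-1)
    print(n, np.sort(g.ravel())[::40].astype(int))
    np.set_printoptions(linewidth=220); print(g[::1].astype(int))
E
```

```text
top [  6  15  20  54  70  74 108 112 113 114 114 115 115 115 116 116 117 117
 118 119]
[[112 109 114 115 116 116 113 117 112 113 116 116 118 113 117 114 115 115 115 114 116 116 115 120 114 117 115 112 115 109]
 [111 116 115 114 115 117 118 116 116 117 116 110 115 116 112 112 115 114 111 110 112 111 116 111 115 113 112 112 115 118]
 [115 113 116 116 120 113 116 116 116 120 119 117 116 118 116 116 116 115 113 112 113 113 114 116 113 113 113 114 115 114]
 [114 115 112 118 119 118 117 116 114 115 118 114 116 118 114 119 114 114 117 114 116 119 118 116 111 113 115 114 115 117]
 [112 114 114 116 114 117 116 117 119 117 118 119 114 119 114 114 113 119 112 114 115 116 116 120 116 117 116 112 121 116]
 [112 113 111 115 116 117 114 119 120 118 118 118 117 116 116 118 115 117 119 114 115 114 115 117 117 117 113 117 114 110]
 [115 116 116 115 115 117 116 117 119 117 115 121 117 116 118 116 116 114 115 119 116 115 117 119 117 115 115 117 117 114]
 [112 114 117 116 116 115 114 115 116 117 107  70  77 110  85  81  90 101 117 116 116 121 119 119 116 114 118 114 118 116]
 [116 116 114 117 118 118 118
[... 1789 characters left out ...]
7 118 118 113 113 118 117]
 [115 113 115 115 116 100  74  70  72  71  70  69  70  70  71  83 101 113 114 111 112 115 115 115 112 112 112 118 116 117]
 [117 113 113 118 117 107  68  71  71  71  71  71  72  70  87 111 112 116 115 118 115 117 119 117 112 113 112 112 116 116]
 [114 115 113 115 114 114  98  71  70  71  69  69  71  82 112 115 117 115 111 113 111 117 113 115 114 112 117 115 115 116]]
scene [ 56  61  63  64  69  87 111 122 133 150 174 183 191 193 194 194 195 196 196 197 198 199 199 200 201 203]
[[197 195 196 ... 191 193 191]
 [196 196 193 ... 193 193 194]
 [196 198 195 ... 195 195 194]
 ...
 [201 199 200 ... 203 204 205]
 [198 200 201 ... 205 208 212]
 [202 201 200 ... 214 213 214]]
```

```bash
cat >> fit.py <<'E'
def fitk(data,x0,z=0.0,free='xya',two=True):
    # data list of (K,R,t,roi,cov,weight)
    def cost(p):
        parts=[tf(P,p[0],p[1],z,p[2]) for P in knobparts()]
        return sum((wt*(hullmask(parts,K,R,t,roi)-cov)**2).sum() for K,R,t,roi,cov,wt in data)
    best=None
    for a in np.arange(-np.pi,np.pi,np.pi/12) if x0[2] is None else [x0[2]]:
        p0=np.array([x0[0],x0[1],a]); 
        r=minimize(cost,p0,method='Nelder-Mead',options=dict(initial_simplex=p0+np.array([[0,0,0],[.006,0,0],[0,.006,0],[0,0,.2]]),xatol=1e-5,fatol=1e-4))
        if best is None or r.fun<best.fun: best=r
    return best
E
python3 - <<'E'
from fit import *
data=[]
for n,box,dark,th in (('top',(247,207,22,20),15,None),('scene',(274,234,32,32),62,None)):
    d=np.load(n+'0.npz'); im=d['im'].astype(float); K,R,t=d['K'],d['R'],d['t']
    u0,v0,w,h=box; g=im[v0:v0+h,u0:u0+w].max(-1)
    wt=np.ones_like(g)
    if n=='top':
        bg=np.where(g>0,114,0).astype(float)
        # shadow side lower-left
        vv,uu=np.mgrid[0:h,0:w]; sh=((vv+v0)>(218))&((uu+u0)<263)&((vv+v0>=221)|(uu+u0<254)); bg[sh]=71
        cov=np.clip((bg-g)/(bg-dark),0,1)
        for (u,v) in [(255,211),(256,212),(255,212),(256,213),(256,214),(257,214),(257,215),(256,215),(257,216),(256,211),(255,213),(255,214),(254,211),(254,212)]: wt[v-v0,u-u0]=0
    else:
        print(g.astype(int).tolist()[0][:5])
        bg=np.full_like(g,195.); vv,uu=np.mgrid[0:h,0:w]; bg[(vv>24)]=125
        cov=np.clip((bg-g)/(bg-dark),0,1); wt[vv>24]=0.0
    data.append((K,R,t,box,cov,wt))
for D,nm in ((data[:1],'top'),(data[1:],'scene'),(data,'both')):
    r=fitk(D,(0.43,0.243,None)); print(nm,r.x,r.fun)
    r=fitk(D,(0.43,0.243,0.6)); print(nm,r.x,r.fun)
np.save('x.npy',r.x)
K,R,t=data[0][:3]; print(proj(tf(np.array([[.0,0,.046],[.023,0,.046],[0,0,0]]),r.x[0],r.x[1],0,r.x[2]),K,R,t))
K,R,t=data[1][:3]; print(proj(tf(np.array([[.0,0,.046],[.023,0,.046],[0,0,0]]),r.x[0],r.x[1],0,r.x[2]),K,R,t))
E
```

```text
[197, 195, 196, 195, 195]
top [0.42970412 0.24821978 2.62727667] 1.6301203150465606
top [0.4298349  0.24803439 0.45317736] 1.6638934725567425
scene [0.42671185 0.25020317 0.74880612] 9.86585426283924
scene [0.42677918 0.2503118  0.73656121] 9.948262706092702
both [0.42949564 0.24823662 0.53049976] 13.680458065623705
both [0.42927499 0.24817772 0.56277588] 13.813343783816288
[[257.46590721 216.53071267]
 [254.52391998 211.37972018]
 [259.11824873 218.0096686 ]]
[[288.62009113 240.85312201]
 [281.14655906 240.05691937]
 [289.05169628 253.98932596]]
```

```bash
python3 - <<'E'
from fit import *
for n,box in (('top',(247,205,22,20)),('scene',(272,232,34,34))):
    d=np.load(n+'0.npz'); W=d['W'];K,R,t=d['K'],d['R'],d['t']
    u0,v0,w,h=box; P=W[v0:v0+h,u0:u0+w].reshape(-1,3)
    Q=P[(P[:,2]>.025)&(P[:,2]<.06)]; print(n,len(Q),Q.mean(0)); c=Q[:,:2]-Q[:,:2].mean(0)
    U,s,V=np.linalg.svd(c,full_matrices=False); print(np.arctan2(V[0,1],V[0,0]),s, np.percentile(Q[:,2],[5,50,95]), np.percentile(c@V.T,[2,98],axis=0))
    im=d['im'][v0-4:v0+h+4,u0-4:u0+w+4]; s=18
    big=cv2.resize(im,None,fx=s,fy=s,interpolation=cv2.INTER_NEAREST)
    big=np.clip(big.astype(float)*(1.6 if n=='top' else 1.2),0,255).astype(np.uint8).copy()
    for a,col in ((0.4,(255,0,0)),(0.6,(0,255,0))):
      for Pt in knobparts():
        q=proj(tf(Pt,.4293,.2482,0,a),K,R,t)-[u0-4,v0-4]
        hl=cv2.convexHull(((q+.5)*s).astype(np.float32)); cv2.polylines(big,[hl.astype(int)],True,col,1)
    cv2.imwrite(f'pics/ov_{n}.png',big[...,::-1])
E
```

```text
top 51 [0.4295333  0.24576564 0.04341168]
-2.5542887634010008 [0.08601846 0.03748767] [0.02889607 0.04445937 0.05094242] [[-0.02170053 -0.00861668]
 [ 0.01935713  0.00749277]]
scene 128 [0.42808726 0.25155051 0.03847404]
-2.6152830741683557 [0.14557998 0.05326782] [0.02687941 0.03898713 0.04745912] [[-0.02304534 -0.01152906]
 [ 0.01947489  0.00669319]]
```

View pics/ov_top.png

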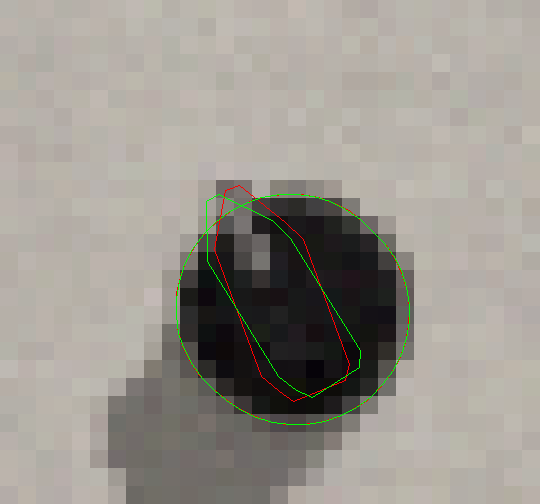

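View pics/ov_scene.png

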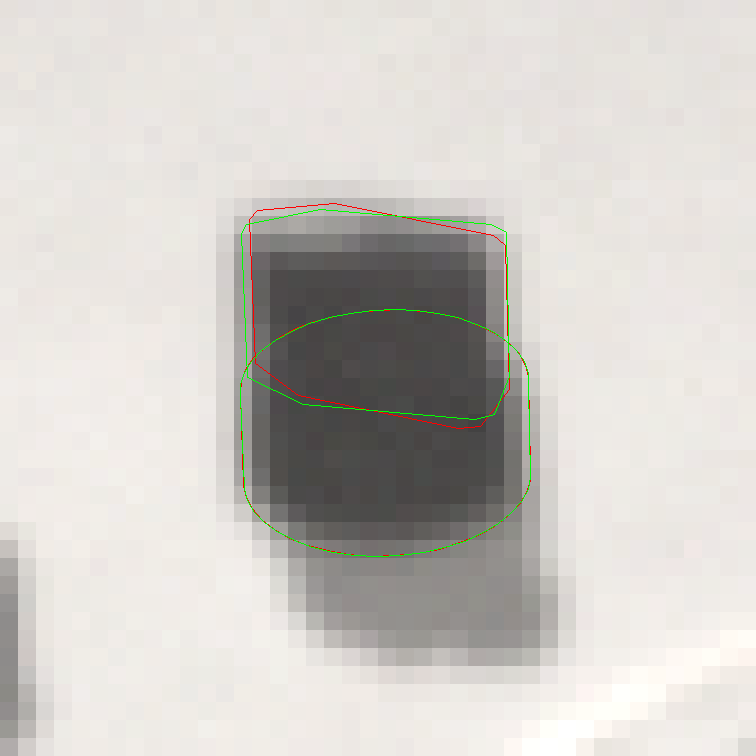

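```bash
python3 - <<'E'
from fit import *
d=np.load('top0.npz'); W=d['W'];K,R,t=d['K'],d['R'],d['t']; im=d['im'].astype(float)
m=(W[...,2]>.05)&(W[...,2]<.068); m[:100]=0;m[220:]=0;m[:,:300]=0;m[:,420:]=0
m2=cv2.morphologyEx(m.astype(np.uint8),cv2.MORPH_OPEN,np.ones((3,3)))>0
n,l,st,ce=cv2.connectedComponentsWithStats(m2.astype(np.uint8)); k=1+np.argmax(st[1:,4]); m2=l==k
print('deck z',np.median(W[m2][:,2]))
print(cv2.minAreaRect(np.argwhere(m2)[:,::-1].astype(np.float32)))
# intensity rectangle fit
g=im[...,:].mean(-1); roi=(312,110,96,100); u0,v0,w,h=roi
# project deck points at z=.06 : edge fit via silhouette of full box
box=np.array([[sx*.16,sy*.14,z] for sx in(-1,1) for sy in(-1,1) for z in(.06,.0)])
top=box[::2]
zz=np.nan_to_num(W[v0:v0+h,u0:u0+w,2]); cov=((zz>.03)&(zz<.2)).astype(float); 
ii=g[v0:v0+h,u0:u0+w]
yy=np.median(ii[20:60,30:60]);print('steel',np.median(g[190:197,345:358]),'table',np.median(g[150:170,290:305]))
def cost(p):
    return ((hullmask([tf(top,p[0],p[1],0,p[2])],K,R,t,roi)-cov)**2).sum()
best=None
for a in (-.1,.1,.2,.3):
    p0=np.array([.62,-.14,a]); r=minimize(cost,p0,method='Nelder-Mead',options=dict(initial_simplex=p0+np.array([[0,0,0],[.02,0,0],[0,.02,0],[0,0,.1]]),xatol=1e-5,fatol=1e-3))
    if best is None or r.fun<best.fun: best=r
print(best.x,best.fun); p=best.x
print('stem from cooker',p[:2]+.122*np.array([-np.cos(p[2]),-np.sin(p[2])]))
v0,v1,u0,u1=180,200,355,378
np.set_printoptions(linewidth=220)
print((im[v0:v1,u0:u1,0]-im[v0:v1,u0:u1,2]).astype(int)); print(im[v0:v1,u0:u1].max(-1).astype(int))
s=22; big=cv2.resize(d['im'][v0:v1,u0:u1],None,fx=s,fy=s,interpolation=cv2.INTER_NEAREST); cv2.imwrite('pics/stem.png',big[...,::-1])
E
```

```text
deck z 0.05987714194279865
((359.9827880859375, 159.5030975341797), (80.79337310791016, 73.05858612060547), 79.87532806396484)
steel 133.66666666666666 table 112.66666666666667
[ 0.66066769 -0.13596248  0.20211046] 62.240046136101505
stem from cooker [ 0.54115099 -0.16045243]
[[  1   3   3  -1   2   1   0   2   1   1   3   5   3   4   4   1   5   2   3   4   4   4   4]
 [  4   4   4   4   3   3   1   5   3   2   1   3   2   3   3   4   3   5   5   4   5   4   5]
 [  5   6   4   5   2   3   2   3   2   2   3   1   1   3   4   4   4   5   5   4   5   5   4]
 [  3   4   3   2   0   0   2   3   3   2   3   3   2   3   2   2   3   1   6   3   4   4   2]
 [  2   2   2   2   2   4   3   3   4   3   4   1  -1   0   3   3   4   3   4   5   2   2   2]
 [  2   2   3   3   1   2   1   5  -1   3   1   1   1   1   4   3   5   2   1   5   1   2   2]
 [  6   4   4   2   2   5   2  -1   3  -1   1   1  -2   2   4   3   1   2   2   4   3   5   5]
 [  5   2   3   2   3   6   2   2   0  14  47  51  16   1   3   2   3   3   2   3   3   3   4]
 [  3   3   1   3   2   1   4   0   2  63 116  94  76  35   1  
[... 2278 characters left out ...]
7 132 135 135 136 136 137 136 137]
 [134 137 137 134 140 124  91  74  54  36  33  46  50  86 126 136 137 140 136 135 134 136 136]
 [135 135 136 134 124  93  82  80  76  89 108  93 123 130 134 133 136 138 135 136 137 135 133]
 [134 132 138 134 121  83  80  83  97 130 134 129 135 137 134 132 136 140 137 135 134 133 137]
 [136 135 135 135 120  81  83  99 133 137 135 136 137 137 132 134 135 140 140 132 126 119 110]
 [131 137 136 134 133 126 127 132 135 134 137 137 139 132 131 121 112 112 106  93  90  85  78]
 [133 133 137 136 135 135 138 140 135 126 118 108 109 101  93  83  79  71  59  52  50  41  36]
 [140 135 131 127 116 110 109 103  96  86  78  72  62  49  44  42  38  36  39  41  47  50  61]]
```

View pics/stem.png

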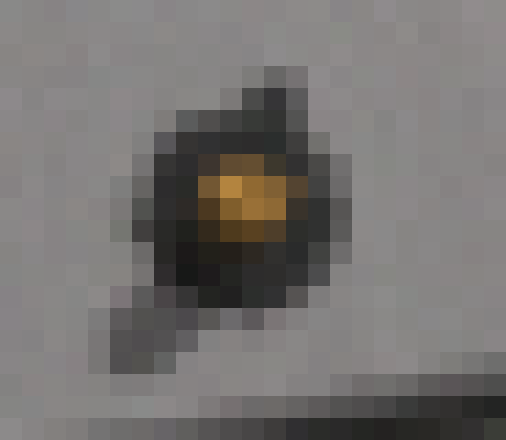

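```bash
python3 - <<'E'
from fit import *
d=np.load('top0.npz'); K,R,t=d['K'],d['R'],d['t']; im=d['im'].astype(float)
roi=(357,181,20,17);u0,v0,w,h=roi; I=im[v0:v0+h,u0:u0+w]; g=I.max(-1)
cov=np.clip((136-g)/(136-46),0,1)
br=(I[...,0]-I[...,2])
cov=np.maximum(cov,(br>8)*1.)
wt=np.ones_like(g); vv,uu=np.mgrid[v0:v0+h,u0:u0+w]
wt[(vv>=193)&(uu<=366)]=0; wt[(vv>=191)&(uu<=362)]=0; wt[(vv>=196)]=0
for lw in (.004,.006,.009):
    lug=np.array([[.027,0,.06],[.027,0,.062]]+[[.014,s*lw,z] for s in(-1,1) for z in (.06,.062)])
    parts=[np.r_[circ(.018,.06),circ(.018,.062)],lug]
    def cost(p): return (wt*(hullmask([tf(P,*p[:2],0,p[2]) for P in parts],K,R,t,roi)-cov)**2).sum()
    best=None
    for a in (-1,-.6,-.3,0,.3):
        p0=np.array([.541,-.16,a]); r=minimize(cost,p0,method='Nelder-Mead',options=dict(initial_simplex=p0+np.array([[0,0,0],[.005,0,0],[0,.005,0],[0,0,.1]]),xatol=1e-5,fatol=1e-4))
        if best is None or r.fun<best.fun: best=r
    print(lw,best.x,best.fun)
p=best.x
# brass: predicted tip
for P in ([0,0,.087],[-.0026,0,.087],[.027,0,.062]): print(proj(tf(np.array([P]),*p[:2],0,p[2]),K,R,t))
print('brass centroid',[(br*(br>8)*q).sum()/(br*(br>8)).sum() for q in (uu,vv)])
# scene camera
s=np.load('scene0.npz');K,R,t=s['K'],s['R'],s['t']
for P in ([0,0,.087],[0,0,.062],[.027,0,.062]): print(proj(tf(np.array([P]),*p[:2],0,p[2]),K,R,t))
i2=s['im'].astype(float); b=i2[...,0]-i2[...,2]; sub=b[175:195,335:360]; vv,uu=np.mgrid[175:195,335:360]; m=sub>15
print('scene brass',uu[m].mean(),vv[m].min(),vv[m].max(),(sub*m*uu).sum()/(sub*m).sum())
i2=s['im'][165:205,320:375]; cv2.imwrite('pics/stem_s.png',cv2.resize(i2,None,fx=14,fy=14,interpolation=cv2.INTER_NEAREST)[...,::-1])
E
```

```text
0.004 [ 0.54480949 -0.16050275 -0.29579212] 1.3429727882438378
0.006 [ 0.54381792 -0.16001798 -0.29754833] 0.9530150796702123
0.009 [ 0.54331818 -0.15999005 -0.30032517] 0.8471070955615361
[[366.08974693 188.06281153]]
[[365.87874438 188.70617058]]
[[367.53835943 182.74911574]]
brass centroid [np.float64(365.729756097561), np.float64(188.57658536585365)]
[[348.25300341 179.71237409]]
[[348.04003683 185.85413625]]
[[344.21098459 183.37357587]]
scene brass 347.8333333333333 179 187 347.7655613728912
```

View pics/stem_s.png

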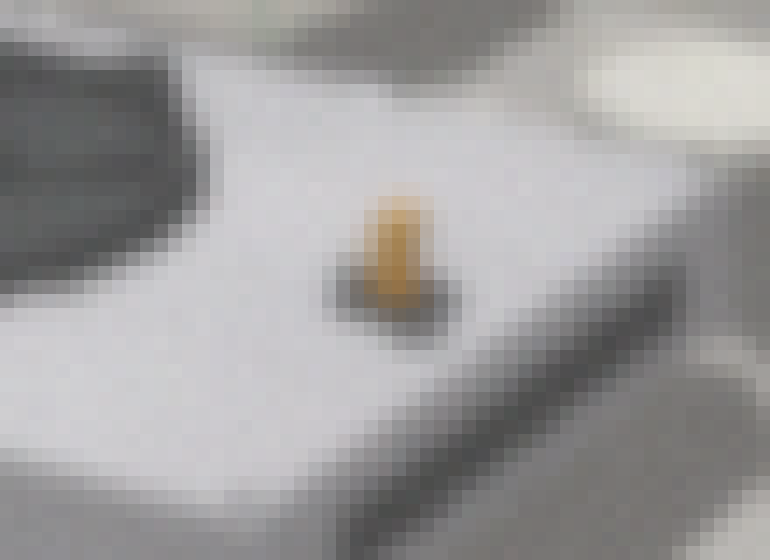

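Both views agree to within about 2 mm:
- **Knob:** about (0.429, 0.248), yaw about 0.5.
- **Stem:** about (0.543, -0.160), flat yaw about -0.30. The cooker outline puts it at (0.541, -0.160).

I'll turn the gripper first.

step_arm(targets=[[[0.6,0,0,0,-0.98],[0.6,0,0,0,-0.98],[0.6,0,0,0,-0.98],[0.6,0,0,0,-0.98],[0.6,0,0,0,-0.98],[0.6,0,0,0,-0.98],[0.6,0,0,0,-0.98],[0.6,0,0,0,-0.98],[0.6,0,0,0,-0.98],[0.6,0,0,0,-0.98]]], squeeze=60)

```text
time: 0.93
eef_pos: [0.2311, 0.6338, 0.2305]
tcp_rot: [-0.252, 0.968, -0.001, -0.0]
contact_force: [-0.6, 0.3, 0.5]
opening: 0.599
```

```bash
cat > go.py <<'E'
from h import *
from scipy.spatial.transform import Rotation as Ro
import sys
def go(x,y,z,yaw=None):
    s=get_state(); M=Ro.from_quat(s['tcp_rot']).as_matrix(); p=s['eef_pos']
    cy=np.arctan2(M[1,0],M[0,0]); d=M.T@(np.array([x,y,z])-p)
    print('t',round(s['time'],2),'pos',p.round(4),'yaw',round(cy,4),'tilt',M[:,2].round(4),'F',s['contact_force'].round(2),'op',round(s['opening'],3),'q6',s['qpos'][5].round(2))
    print('shift shares',(d/.04).round(3))
    if yaw is not None:
        e=(yaw-cy+np.pi)%(2*np.pi)-np.pi; print('turn shares',round(-np.degrees(e)/5,3))
if __name__=='__main__': go(*map(float,sys.argv[1:]))
E
python3 go.py .429 .2485 .12 3.64
```

```text
t 0.93 pos [0.2311 0.6338 0.2305] yaw -2.632 tilt [-7.0e-04 -1.2e-03 -1.0e+00] F [-0.62  0.27  0.46] op 0.599 q6 -1.01
shift shares [  0.377 -10.819   2.771]
turn shares 0.129
```

step_arm(targets=[[[0.6,0.04,-1,0.2,0.01],[0.6,0.04,-1,0.2,0.01],[0.6,0.04,-1,0.2,0.01],[0.6,0.04,-1,0.2,0.01],[0.6,0.04,-1,0.2,0.01],[0.6,0.04,-1,0.2,0.01],[0.6,0.04,-1,0.2,0.01],[0.6,0.04,-1,0.2,0.01],[0.6,0.04,-1,0.2,0.01],[0.6,0,-0.8,0.6,0.01]]])

```text
time: 1.77
eef_pos: [0.4097, 0.282, 0.1377]
tcp_rot: [-0.245, 0.969, 0.0, 0.003]
contact_force: [0.9, 0.5, -0.9]
opening: 0.599
```

step_arm(targets=[[[0.6,0,0,0,0],[0.6,0,0,0,0]]])

```text
time: 1.93
eef_pos: [0.4066, 0.2816, 0.1335]
tcp_rot: [-0.244, 0.97, -0.0, -0.002]
contact_force: [0.3, 0.6, -0.5]
opening: 0.6
```

```bash
python3 go.py .429 .2485 .08 3.65
```

```text
t 1.93 pos [0.4066 0.2816 0.1335] yaw -2.6487 tilt [-0.0038 -0.0013 -1.    ] F [ 0.29  0.56 -0.47] op 0.6 q6 -1.66
shift shares [-0.108 -0.994  1.337]
turn shares -0.178
```

step_arm(targets=[[[0.6,-0.05,-0.5,0.3,-0.1],[0.6,-0.05,-0.5,0.4,-0.08],[0.6,0,0,0.6,0],[0.6,0,0,0,0],[0.6,0,0,0,0],[0.6,0,0,0,0]]])

```text
time: 2.43
eef_pos: [0.4301, 0.2515, 0.0845]
tcp_rot: [-0.254, 0.967, 0.0, 0.001]
contact_force: [0.8, 0.4, 0.5]
opening: 0.598
```

```bash
python3 go.py .429 .2485 .0225 3.65; python3 - <<'E'
from h import *
for n,(v,u) in (('scene',(190,230)),('top',(160,200))):
    im,W,K,R,t=cam(n); cv2.imwrite(f'pics/{n}1.png',cv2.resize(im[v:v+100,u:u+130],None,fx=6,fy=6,interpolation=cv2.INTER_CUBIC)[...,::-1])
E
```

```text
t 2.43 pos [0.4301 0.2515 0.0845] yaw -2.6277 tilt [ 1.2e-03  6.0e-04 -1.0e+00] F [0.75 0.38 0.54] op 0.598 q6 -1.76
shift shares [ 0.062 -0.052  1.549]
turn shares 0.063
```

View pics/scene1.png

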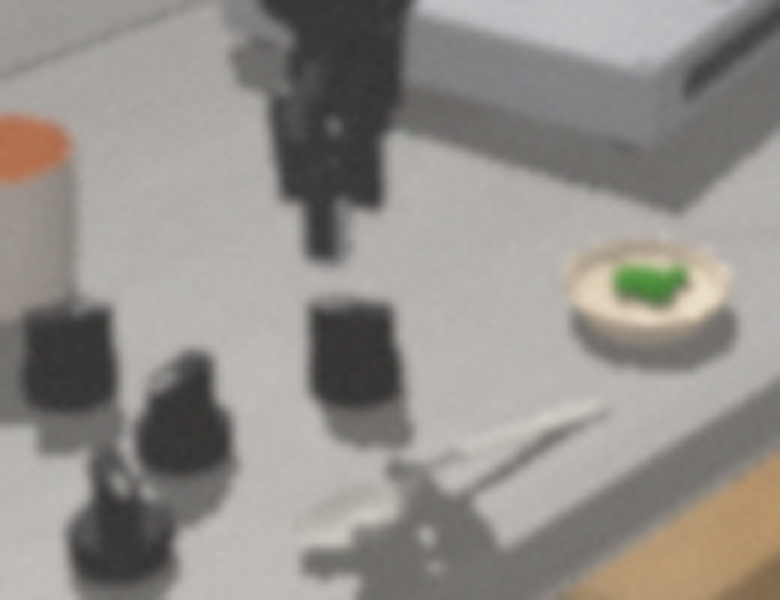

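View pics/top1.png

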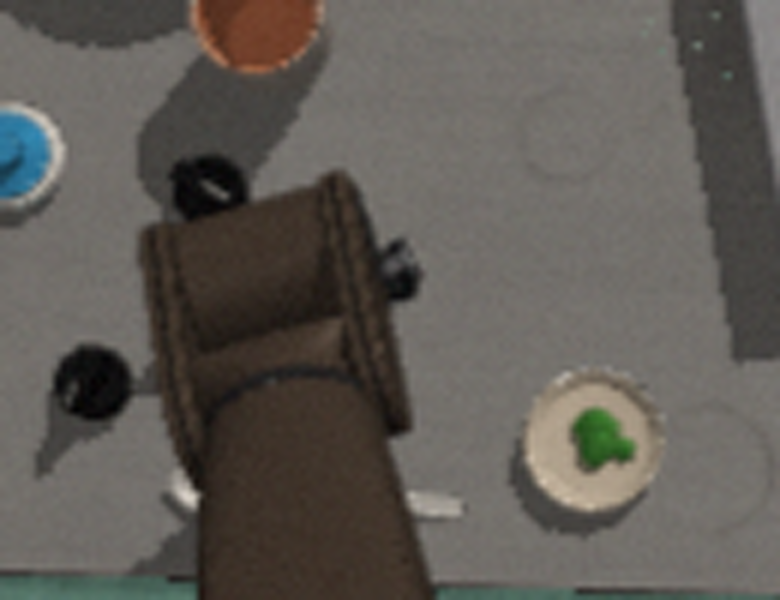

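```bash
python3 - <<'E'
from fit import *
from scipy.spatial.transform import Rotation as Ro
im,W,K,R,t=cam('scene'); s=get_state(); M=Ro.from_quat(s['tcp_rot']).as_matrix(); p=s['eef_pos']
np.savez('s1.npz',im=im,W=W,K=K,R=R,t=t)
hw=.0425*s['opening']
for sgn in (-1,1):
  for dx in (-.011,.011):
    print(sgn,dx,proj([p+M@np.array([dx,sgn*hw,zz]) for zz in (-.008,-.03)],K,R,t).round(1).tolist())
u0,v0=270,215; g=im[v0:v0+22,u0:u0+30].max(-1).astype(int)
np.set_printoptions(linewidth=220); print(g)
# finger pts in tool frame
P=W[222:234,278:292].reshape(-1,3); Q=(P-p)@M; Q=Q[(abs(Q)<.05).all(1)]; print(Q.min(0),Q.max(0)); print(Q.round(4)[::6])
E
```

```text
-1 -0.011 [[286.2, 222.7], [286.0, 216.2]]
-1 0.011 [[293.3, 223.6], [293.1, 217.1]]
1 -0.011 [[280.6, 230.9], [280.4, 224.2]]
1 0.011 [[288.0, 231.9], [287.7, 225.2]]
[[176 177 177 176 161 125  84  64  60  60  59  59  61  59  61  67  65  59  59  56  57  60  69 107 146 169 176 175 178 177]
 [178 177 178 175 163 129  87  64  62  58  58  57  61  60  63  65  68  61  59  59  61  59  72 103 146 169 176 177 177 177]
 [177 176 176 175 163 133  94  64  62  60  59  58  56  60  59  63  60  58  57  59  59  60  68 103 146 169 178 177 178 178]
 [177 176 176 176 167 142 100  71  63  59  58  57  59  58  57  59  60  57  56  57  58  62  68 103 146 172 177 180 180 180]
 [174 176 176 174 172 154 109  72  61  66  62  58  60  59  60  60  61  58  59  55  58  59  68 105 147 169 177 178 178 181]
 [176 176 175 177 174 156 115  76  62  65  62  58  57  60  55  59  60  59  58  57  59  59  69 103 145 170 178 181 182 180]
 [175 177 179 178 177 160 123  83  69  65  63  60  60  59  59  59  58  60  58  60  59  57  69 105 147 171 179 179 181 183]
 [181 178 177 179 177 165 141 110  93  80  72  63  64  59  61  68  77  
[... 1583 characters left out ...]
76 175 174 175 179 180 181 180 180 181 182 180 182 181 180 181 178]
 [184 184 182 183 183 184 184 181 183 183 181 183 181 181 181 180 181 181 182 181 182 181 181 180 179 181 180 182 180 180]]
[-0.01158855 -0.02851267 -0.04803875] [ 0.01155773  0.04131597 -0.00311517]
[[ 0.0112  0.0403 -0.048 ]
 [ 0.0076  0.0301 -0.039 ]
 [-0.0083  0.0359 -0.0366]
 [ 0.0088  0.0338 -0.0379]
 [-0.0075  0.0385 -0.0349]
 [ 0.01    0.0288 -0.0322]
 [ 0.0068  0.0373 -0.0331]
 [ 0.0011  0.0381 -0.0295]
 [-0.0045  0.0394 -0.0262]
 [ 0.01    0.0297 -0.023 ]
 [ 0.0058  0.0351 -0.022 ]
 [-0.0014  0.0322 -0.0162]
 [-0.0044  0.0407 -0.0172]
 [ 0.0101  0.0309 -0.0139]
 [ 0.0065  0.038  -0.014 ]
 [ 0.0007  0.0304 -0.0057]]
```

step_arm(targets=[[[0.6,0.06,-0.05,0.5,0.06],[0.6,0,0,0.5,0],[0.6,0,0,0.5,0],[0.6,0,0,0,0],[0.6,0,0,0,0]]])

```text
time: 3.0
eef_pos: [0.4283, 0.2475, 0.0233]
tcp_rot: [-0.251, 0.968, -0.0, -0.001]
contact_force: [0.1, 0.0, 0.5]
opening: 0.598
```

```bash
python3 go.py .429 .2485 .0225 3.65
```

```text
t 3.0 pos [0.4283 0.2475 0.0233] yaw -2.634 tilt [-1.3e-03 -4.0e-04 -1.0e+00] F [0.07 0.02 0.5 ] op 0.598 q6 -1.76
shift shares [-0.027  0.012  0.021]
turn shares -0.009
```

Position is good, so I'll close on the bar.

step_arm(targets=[[[0.1,0,0,0,0],[0,0,0,0,0],[0,0,0,0,0],[0,0,0,0,0],[0,0,0,0,0],[0,0,0,0,0],[0,0,0,0,0],[0,0,0,0,0]]], squeeze=60)

```text
time: 3.67
eef_pos: [0.4303, 0.2479, 0.0251]
tcp_rot: [-0.251, 0.968, 0.0, 0.002]
contact_force: [-1.2, -0.3, 5.7]
opening: 0.175
```

```bash
python3 go.py .429 .2485 .15 3.65
```

```text
t 3.67 pos [0.4303 0.2479 0.0251] yaw -2.6344 tilt [ 0.0031  0.0011 -1.    ] F [-1.21 -0.33  5.73] op 0.175 q6 -1.76
shift shares [ 0.011  0.026 -3.122]
turn shares -0.014
```

step_arm(targets=[[[0,0,0,-0.3,0],[0,0,0,-0.7,0],[0,0,0,-1,0],[0,0,0,-1,0],[0,0,0,0,0],[0,0,0,0,0],[0,0,0,0,0],[0,0,0,0,0]]])

```text
time: 4.33
eef_pos: [0.4273, 0.2469, 0.1413]
tcp_rot: [-0.251, 0.968, -0.0, -0.002]
contact_force: [-0.1, 0.5, -0.6]
opening: 0.168
```

```bash
python3 go.py .543 -.16 .15 -.3; python3 - <<'E'
from h import *
im,W,K,R,t=cam('scene'); np.savez('s2.npz',im=im,W=W,K=K,R=R,t=t)
cv2.imwrite('pics/scene2.png',cv2.resize(im[180:280,230:360],None,fx=6,fy=6,interpolation=cv2.INTER_CUBIC)[...,::-1])
E
```

```text
t 4.33 pos [0.4273 0.2469 0.1413] yaw -2.6344 tilt [-0.0038 -0.0013 -1.    ] F [-0.13  0.48 -0.56] op 0.168 q6 -1.76
shift shares [  2.412 -10.297  -0.216]
turn shares -26.751
```

View pics/scene2.png

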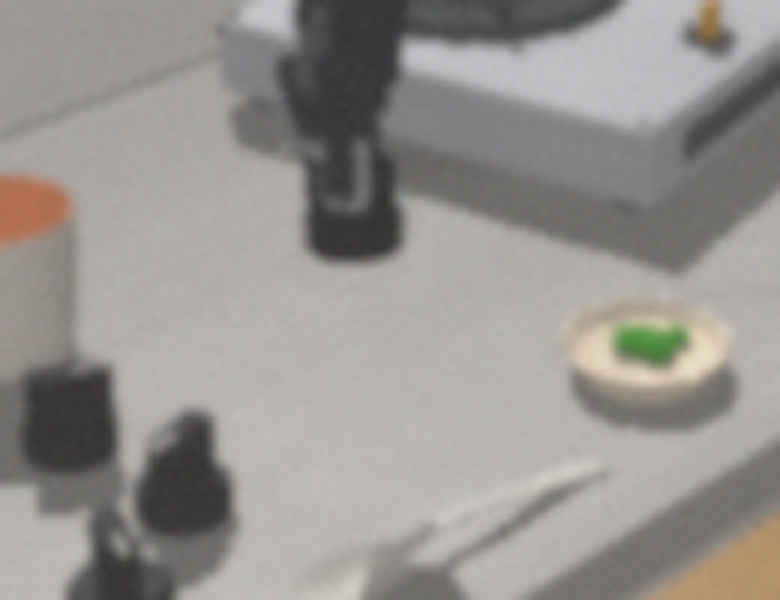

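The knob hangs upright in the grip (crop (355,220)). The pointer lies along the tool's -x.

Next I'll turn by about +9.3 shares.

step_arm(targets=[[[0,0,0,-0.06,0.93],[0,0,0,-0.06,0.93],[0,0,0,-0.06,0.93],[0,0,0,-0.06,0.93],[0,0,0,-0.06,0.93],[0,0,0,-0.06,0.93],[0,0,0,-0.06,0.93],[0,0,0,-0.06,0.93],[0,0,0,0,0.93],[0,0,0,0,0.9]]])

```text
time: 5.22
eef_pos: [0.4278, 0.247, 0.1606]
tcp_rot: [0.152, 0.988, -0.001, -0.002]
contact_force: [0.1, 0.5, -0.5]
opening: 0.173
```

```bash
python3 go.py .543 -.16 .16 2.84
```

```text
t 5.22 pos [0.4278 0.247  0.1606] yaw 2.8357 tilt [-0.0034 -0.0012 -1.    ] F [ 0.05  0.49 -0.47] op 0.173 q6 -0.95
shift shares [-5.81  -8.837  0.018]
turn shares -0.049
```

step_arm(targets=[[[0,-0.53,-0.81,0,0],[0,-0.53,-0.81,0,0],[0,-0.53,-0.81,0,0],[0,-0.53,-0.81,0,0],[0,-0.53,-0.81,0,0],[0,-0.53,-0.81,0,0],[0,-0.53,-0.81,0,0],[0,-0.53,-0.81,0,0],[0,-0.53,-0.81,0,0],[0,-0.53,-0.81,0,0]]])

```text
time: 6.05
eef_pos: [0.534, -0.1265, 0.1603]
tcp_rot: [0.151, 0.989, 0.001, -0.002]
contact_force: [1.3, 0.6, 0.0]
opening: 0.172
```

step_arm(targets=[[[0,-0.2,-0.3,0,0],[0,-0.2,-0.3,0,0],[0,-0.1,-0.1,0,0],[0,0,0,0,0],[0,0,0,0,0],[0,0,0,0,0]]])

```text
time: 6.55
eef_pos: [0.5453, -0.1561, 0.1621]
tcp_rot: [0.15, 0.989, 0.0, -0.001]
contact_force: [-0.5, -0.3, -0.6]
opening: 0.173
```

```bash
python3 go.py .543 -.16 .13 2.84;python3 - <<'E'
from h import *
im,W,K,R,t=cam('scene'); np.savez('s3.npz',im=im,W=W,K=K,R=R,t=t)
cv2.imwrite('pics/scene3.png',cv2.resize(im[130:210,300:400],None,fx=8,fy=8,interpolation=cv2.INTER_CUBIC)[...,::-1])
im,W,K,R,t=cam('top'); np.savez('t3.npz',im=im,W=W,K=K,R=R,t=t)
cv2.imwrite('pics/top3.png',cv2.resize(im[150:230,320:420],None,fx=7,fy=7,interpolation=cv2.INTER_CUBIC)[...,::-1])
E
```

```text
t 6.55 pos [ 0.5453 -0.1561  0.1621] yaw 2.8414 tilt [-9.e-04  8.e-04 -1.e+00] F [-0.52 -0.35 -0.63] op 0.173 q6 -1.73
shift shares [ 0.024 -0.111  0.804]
turn shares 0.016
```

View pics/scene3.png

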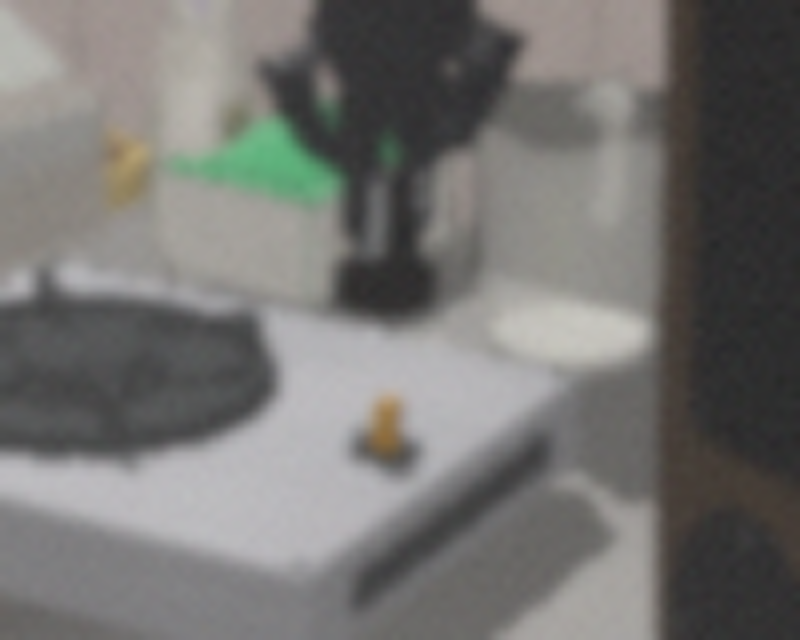

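View pics/top3.png

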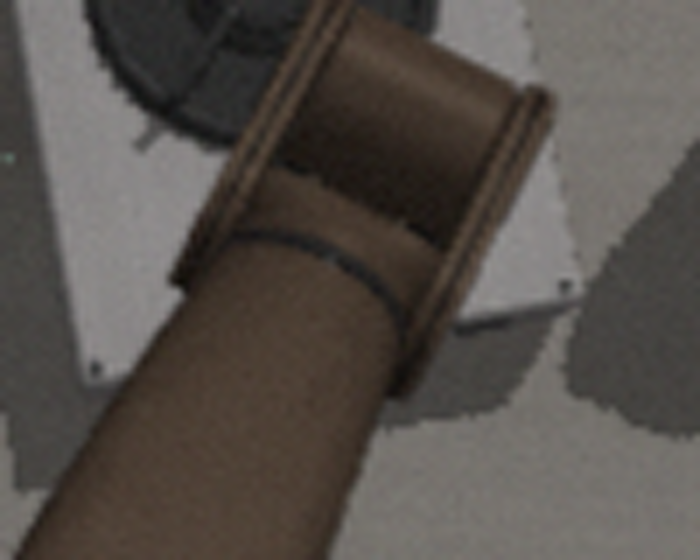

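```bash
python3 - <<'E'
from fit import *
from scipy.spatial.transform import Rotation as Ro
acc=[];ps=[];Ms=[]
for i in range(12):
    im,W,K,R,t=cam('scene'); acc.append(im.astype(float)); s=get_state(); ps.append(s['eef_pos']); Ms.append(Ro.from_quat(s['tcp_rot']).as_matrix()[:,2])
print(np.mean(ps,0).round(4),np.std(ps,0).round(4),np.mean(Ms,0).round(4),np.std(Ms,0).round(4))
im=np.mean(acc,0); np.savez('s4.npz',im=im,K=K,R=R,t=t,p=np.mean(ps,0),W=W)
np.set_printoptions(linewidth=220)
print(im[158:174,336:362].max(-1).astype(int))
p=np.mean(ps,0); print(proj([[p[0],p[1],p[2]-.0245],[p[0],p[1],p[2]-.0065]],K,R,t))
E
```

```text
[ 0.5456 -0.1573  0.1626] [0.     0.0004 0.0001] [ 1.e-04 -0.e+00 -1.e+00] [0.0001 0.0001 0.    ]
[[164 159 154 152 153 145 121  87  65  74  97 102  80  56  49  54  75 106 134 140 130 128 123 115 121 131]
 [164 159 154 152 153 146 132 107  81  80  99 101  79  53  50  56  85 119 136 136 126 120 114 109 121 132]
 [163 159 154 152 152 145 138 120  95  90 102  99  75  54  48  57  86 116 124 123 119 114 109 107 119 132]
 [162 158 154 152 151 141 127 108  89  87  94  86  65  50  48  54  75 100 108 110 112 112 107 105 118 131]
 [161 157 154 154 150 132 107  82  68  69  72  65  55  47  48  50  61  77  90 100 107 109 103 103 119 131]
 [161 158 155 154 149 125  90  63  53  53  52  51  47  48  46  47  51  61  79  94 104 105 100 106 124 135]
 [160 158 155 154 148 121  84  58  50  48  48  48  47  48  47  47  48  55  73  94 104 105 106 116 133 143]
 [160 156 153 152 146 120  81  54  49  48  48  48  48  47  48  47  48  55  73  94 104 106 111 123 140 151]
 [157 153 151 149 140 114  79  55  49  48  48  48  48  48  47  47  48  56  76  97 107 113 121 134 147 156]
 [148 146 142 139 130 108  81  61  54  51  50  50  49  48  49  50  54  65  84 104 118 128 140 149 155 161]
 [149 145 139 132 123 109  95  80  72  66  63  61  58  58  61  65  71  84 101 122 138 147 154 158 160 163]
 [165 162 155 146 138 130 121 112 103  96  91  86  81  81  85  91  99 111 125 142 153 158 159 160 161 168]
 [178 176 172 168 163 158 153 146 138 134 131 122 111 110 114 119 127 139 148 155 159 160 160 159 162 173]
 [180 181 180 179 177 176 173 170 167 168 168 157 142 140 146 150 152 159 164 163 161 160 160 159 161 173]
 [181 181 182 182 181 181 180 179 179 181 182 176 167 166 169 169 169 173 176 171 165 163 162 161 159 164]
 [181 181 182 181 183 181 182 182 182 182 182 181 179 179 179 178 178 179 180 177 173 169 168 165 160 157]]
[[347.74531128 166.92592419]
 [347.90014718 162.32423448]]
```

```bash
cat > stemfit.py <<'E'
from fit import *
from scipy.optimize import least_squares
def D(z):
    a=np.arccos(1/7.); th=np.linspace(a,2*np.pi-a,40); return np.c_[.007*np.cos(th),.007*np.sin(th),np.full(40,z)]
def run(im,K,R,t,roi,a=-.3,x0=(.5435,-.16)):
    u0,v0,w,h=roi; I=im[v0:v0+h,u0:u0+w].astype(float); B=I[...,0]-I[...,2]
    part=[np.r_[D(.062),D(.087)]]
    def model(p):
        m=hullmask([tf(P,p[0],p[1],0,a) for P in part],K,R,t,roi)
        m=cv2.GaussianBlur(m,(0,0),max(.3,p[2])); A=np.c_[m.ravel(),np.ones(m.size)]
        c,res,_,_=np.linalg.lstsq(A,B.ravel(),rcond=None); return ((A@c-B.ravel())**2).sum(),c
    p0=np.array([*x0,.8])
    r=minimize(lambda p:model(p)[0],p0,method='Nelder-Mead',options=dict(initial_simplex=p0+np.array([[0,0,0],[.004,0,0],[0,.004,0],[0,0,.3]]),xatol=1e-5,fatol=1e-3))
    return r.x,r.fun,model(r.x)[1]
E
python3 - <<'E'
from stemfit import *
s=np.load('s4.npz'); print('scene',run(s['im'],s['K'],s['R'],s['t'],(338,172,20,20)))
d=np.load('top0.npz'); 
for a in (-.4,-.3,-.2): print('top',run(d['im'],d['K'],d['R'],d['t'],(358,182,16,14),a))
# hub fit in s4, lateral position
K,R,t,im,p=s['K'],s['R'],s['t'],s['im'],s['p']
roi=(337,162,24,10);u0,v0,w,h=roi;g=im[v0:v0+h,u0:u0+w].max(-1)
left=g[:,:3].mean(1,keepdims=True); right=g[:,20:22].mean(1,keepdims=True)
def model(q):
    m=hullmask([tf(knobparts()[0],q[0],q[1],q[3],-.3)],K,R,t,roi); m=cv2.GaussianBlur(m,(0,0),max(.3,q[2]))
    x=np.linspace(0,1,w)[None]; bg=left*(np.arange(w)[None]<12)+right*(np.arange(w)[None]>=12)
    M=bg*(1-m)+48*m; return ((M-g)[:5]**2).sum()
dirr=R[0]; print('right',dirr.round(3))
for z in (p[2]-.023,p[2]-.025,p[2]-.027):
    r=minimize(lambda q:model([p[0]+q[0]*dirr[0],p[1]+q[0]*dirr[1],q[1],z]),[0,.9],method='Nelder-Mead',options=dict(initial_simplex=[[0,.9],[.003,.9],[0,1.3]]))
    print(z,'hub shift right (m)',r.x,r.fun)
E
```

```text
scene (array([ 0.54709209, -0.16155359,  0.79754563]), np.float64(1247.0685156788263), array([74.56483706, -1.80446729]))
top (array([ 0.5459696 , -0.16082056,  0.50393375]), np.float64(3561.9590974025846), array([88.35637199,  1.98051642]))
top (array([ 0.54596158, -0.16071888,  0.49194233]), np.float64(3477.1279154435774), array([87.96477526,  1.9909342 ]))
top (array([ 0.54604802, -0.16090827,  0.47535131]), np.float64(3680.5621838939896), array([86.91413927,  1.98707137]))
right [-0.731 -0.682  0.008]
0.13961275960541913 hub shift right (m) [6.55678208e-04 1.21907228e+00] 10432.654987762016
0.13761275960541913 hub shift right (m) [6.79349719e-04 1.23228980e+00] 9829.640858413333
0.13561275960541913 hub shift right (m) [7.28394683e-04 1.18098573e+00] 8630.373348150395
```

```bash
python3 go.py .5464 -.1605 .12 2.84
```

```text
t 7.25 pos [ 0.5456 -0.1577  0.1625] yaw 2.8397 tilt [-1.e-04  1.e-04 -1.e+00] F [-0.03  0.08 -0.2 ] op 0.173 q6 -1.73
shift shares [-0.04  -0.061  1.062]
turn shares -0.004
```

step_arm(targets=[[[0,-0.04,-0.06,0.3,0],[0,0,0,0.3,0],[0,0,0,0.3,0],[0,0,0,0.1,0],[0,0,0,0,0],[0,0,0,0,0],[0,0,0,0,0],[0,0,0,0,0],[0,0,0,0,0]]], squeeze=80)

```text
time: 8.0
eef_pos: [0.5469, -0.1606, 0.1233]
tcp_rot: [0.15, 0.989, -0.0, 0.001]
contact_force: [0.2, -0.4, -0.2]
opening: 0.17
```

```bash
cat > obs.py <<'E'
from fit import *
from stemfit import run
import sys
from scipy.spatial.transform import Rotation as Ro
acc=[];ps=[];F=[]
for i in range(6):
    im,W,K,R,t=cam('scene'); acc.append(im.astype(float)); s=get_state(); ps.append(s['eef_pos']);F.append(s['contact_force'])
im=np.mean(acc,0); p=np.mean(ps,0); print('p',p.round(4),np.std(ps,0).round(4),'F',np.mean(F,0).round(2),'op',s['opening'],'t',s['time'])
np.savez(sys.argv[1]+'.npz',im=im,K=K,R=R,t=t,p=p)
print(proj([[p[0],p[1],p[2]-.025],[p[0],p[1],p[2]-.0065],[.5457,-.1607,.087],[.5457,-.1607,.062]],K,R,t).round(2).tolist())
c=im[140:200,315:385].astype(np.uint8); cv2.imwrite(f'pics/{sys.argv[1]}.png',cv2.resize(c,None,fx=10,fy=10,interpolation=cv2.INTER_CUBIC)[...,::-1])
E
python3 obs.py o1;python3 go.py .5464 -.1605 .12 2.84
```

```text
p [ 0.5467 -0.1605  0.123 ] [0.0001 0.0001 0.0002] F [ 0.17  0.38 -1.21] op 0.1650872086865865 t 8.3
[[347.75, 176.72], [347.9, 172.1], [347.89, 179.49], [347.68, 185.62]]
t 8.3 pos [ 0.5465 -0.1604  0.1227] yaw 2.8398 tilt [ 3.e-04 -2.e-04 -1.e+00] F [ 0.04  0.92 -1.62] op 0.165 q6 -1.73
shift shares [ 0.003 -0.003  0.068]
turn shares -0.002
```

View pics/o1.png

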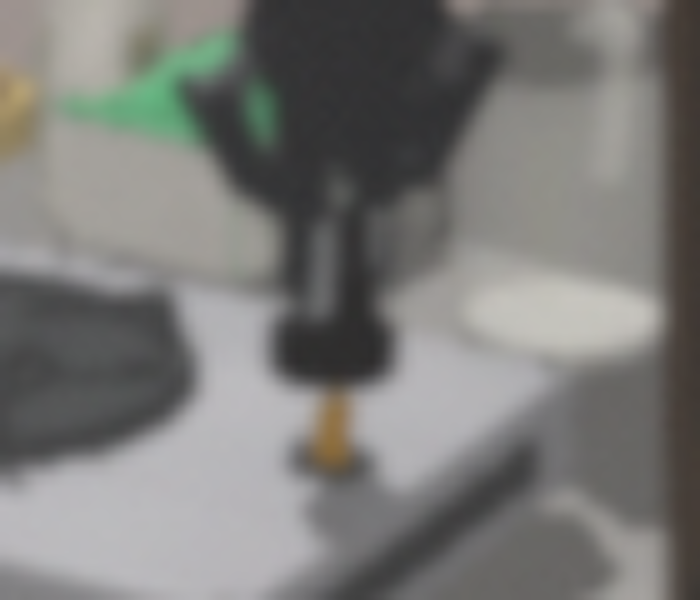

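```bash
cat > lat.py <<'E'
from fit import *
import sys
s=np.load(sys.argv[1]+'.npz'); im=s['im']; g=im.max(-1); B=im[...,0]-im[...,2]
def edges(row,u0,u1):
    r=row[u0:u1]; k=np.argmin(r[3:-3])+3; lo=np.sort(r)[:4].mean(); 
    out=[]
    for rng,bg in ((range(len(r)//2,0,-1),r[:3].mean()),(range(len(r)//2,len(r)-1),r[-3:].mean())):
        th=(lo+bg)/2; st=rng.step
        for i in rng:
            if r[i]<th<=r[i+st]: out.append(u0+i+st*(th-r[i])/(r[i+st]-r[i])); break
    return out
for v in range(170,183):
    e=edges(g[v],336,361); b=B[v,342:356]; b=b-b[[0,1,-2,-1]].mean(); print(v,np.round(e,2),np.mean(e).round(2),'brass',b.max().round(0),((b*np.arange(342,356)).sum()/b.sum()).round(2))
for v in range(183,188):
    b=B[v,342:356]; b=b-b[[0,1,-2,-1]].mean(); print(v,'brass',b.max().round(0),((b*np.arange(342,356)).sum()/b.sum()).round(2))
E
python3 lat.py o1
```

```text
170 [342.91 352.77] 347.84 brass 3.0 342.62
171 [342.56 352.93] 347.74 brass 3.0 342.52
172 [341.97 353.47] 347.72 brass 3.0 337.91
173 [341.74 353.83] 347.78 brass 1.0 355.52
174 [341.64 353.92] 347.78 brass 2.0 347.8
175 [341.65 353.89] 347.77 brass 2.0 347.54
176 [341.84 353.73] 347.79 brass 2.0 348.54
177 [342.43 353.22] 347.83 brass 6.0 348.07
178 [343.27 352.38] 347.82 brass 16.0 347.9
179 [344.82 351.28] 348.05 brass 34.0 348.03
180 [345.63 350.39] 348.01 brass 56.0 348.0
181 [345.48 350.28] 347.88 brass 71.0 347.85
182 [345.02 350.21] 347.61 brass 75.0 347.72
183 brass 76.0 347.66
184 brass 78.0 347.63
185 brass 71.0 347.69
186 brass 46.0 347.82
187 brass 17.0 348.09
```

step_arm(targets=[[[0,0,0,0.08,0],[0,0,0,0.08,0],[0,0,0,0.08,0],[0,0,0,0.06,0],[0,0,0,0.05,0],[0,0,0,0,0],[0,0,0,0,0],[0,0,0,0,0]]])

```text
time: 8.97
eef_pos: [0.5457, -0.1601, 0.1078]
tcp_rot: [0.15, 0.989, 0.0, -0.001]
contact_force: [-2.1, 0.4, -1.6]
opening: 0.166
```

```bash
python3 go.py .5464 -.1605 .105 2.84; python3 obs.py o2; python3 lat.py o2 | head -20
```

```text
t 8.97 pos [ 0.5457 -0.1601  0.1078] yaw 2.8398 tilt [-2.1e-03  9.0e-04 -1.0e+00] F [-2.06  0.36 -1.61] op 0.166 q6 -1.73
shift shares [-0.02  -0.005  0.069]
turn shares -0.002
p [ 0.5458 -0.1601  0.1079] [0.     0.     0.0001] F [-2.55  0.74 -2.79] op 0.1650844792003725 t 9.2667
[[347.74, 180.53], [347.89, 175.95], [347.89, 179.49], [347.68, 185.62]]
170 [342.21 353.48] 347.84 brass 3.0 343.58
171 [342.54 352.97] 347.76 brass 3.0 343.95
172 [342.91 352.48] 347.7 brass 3.0 341.92
173 [343.36 352.27] 347.81 brass 2.0 368.98
174 [343.53 352.33] 347.93 brass 3.0 351.0
175 [342.83 352.73] 347.78 brass 2.0 348.88
176 [341.98 353.46] 347.72 brass 3.0 348.36
177 [341.69 353.92] 347.8 brass 2.0 347.48
178 [341.65 354.  ] 347.82 brass 1.0 346.16
179 [341.66 353.89] 347.78 brass 3.0 348.1
180 [341.87 353.72] 347.8 brass 3.0 348.34
181 [342.44 353.25] 347.84 brass 8.0 347.86
182 [343.14 352.29] 347.71 brass 33.0 347.64
183 brass 62.0 347.62
184 brass 74.0 347.66
185 brass 70.0 347.7
186 brass 46.0 347.82
187 brass 16.0 348.06
```

The knob is over the stem tip with no upward force, only about 2.5 N sideways. I'll ease 0.6 mm along tool +x and continue.

step_arm(targets=[[[0,0.017,0,0.03,0],[0,0,0,0.05,0],[0,0,0,0.05,0],[0,0,0,0.05,0],[0,0,0,0,0],[0,0,0,0,0],[0,0,0,0,0]]])

```text
time: 9.85
eef_pos: [0.5456, -0.1602, 0.1012]
tcp_rot: [0.15, 0.989, 0.0, -0.0]
contact_force: [-4.1, 1.8, -0.4]
opening: 0.165
```

```bash
python3 go.py .5464 -.1605 .096 2.84; python3 obs.py o3; python3 lat.py o3 | tail -9
```

```text
t 9.85 pos [ 0.5456 -0.1602  0.1012] yaw 2.8399 tilt [-5.e-04  1.e-04 -1.e+00] F [-4.14  1.8  -0.42] op 0.165 q6 -1.73
shift shares [-0.021 -0.002  0.13 ]
turn shares -0.001
p [ 0.5456 -0.1602  0.1012] [0. 0. 0.] F [-4.08  1.29 -0.19] op 0.16230278899575948 t 10.15
[[347.72, 182.19], [347.88, 177.63], [347.89, 179.49], [347.68, 185.62]]
179 [341.7  353.85] 347.77 brass 2.0 347.32
180 [341.64 353.9 ] 347.77 brass 2.0 347.41
181 [341.72 353.75] 347.74 brass 3.0 346.81
182 [342.1  353.44] 347.77 brass 3.0 348.01
183 brass 13.0 347.8
184 brass 35.0 347.83
185 brass 53.0 347.8
186 brass 42.0 347.87
187 brass 16.0 348.15
```

View pics/o3.png

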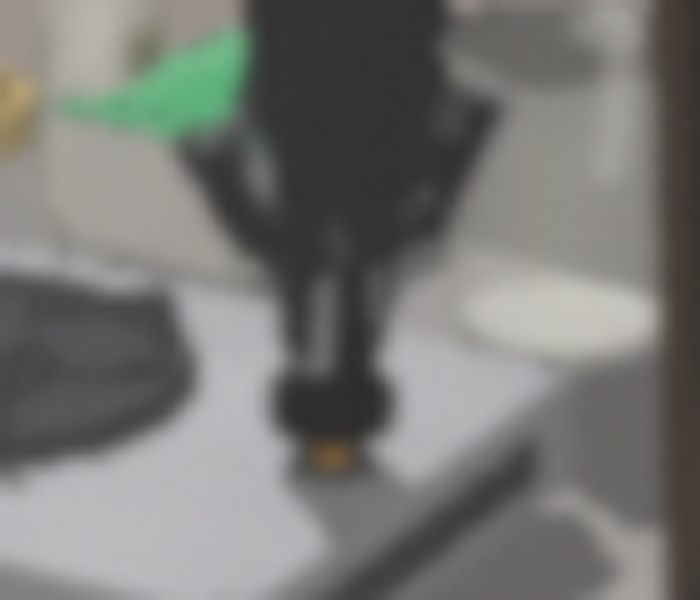

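step_arm(targets=[[[0,0.02,0,0.04,0],[0,0,0,0.05,0],[0,0,0,0.05,0],[0,0,0,0,0],[0,0,0,0,0],[0,0,0,0,0]]])

```text
time: 10.65
eef_pos: [0.5455, -0.1602, 0.0962]
tcp_rot: [0.15, 0.989, -0.0, 0.001]
contact_force: [-3.8, 0.6, 3.9]
opening: 0.168
```

```bash
python3 go.py .5464 -.1605 .090 2.84
```

```text
t 10.65 pos [ 0.5455 -0.1602  0.0962] yaw 2.8398 tilt [ 1.1e-03 -5.0e-04 -1.0e+00] F [-3.76  0.62  3.87] op 0.168 q6 -1.73
shift shares [-0.023 -0.     0.154]
turn shares -0.003
```

Contact came where predicted: z 0.096 with about 3.9 N, matching the 3.5 N spring preload. Now I'll press in.

step_arm(targets=[[[0,0.02,0,0.05,0],[0,0,0,0.05,0],[0,0,0,0.05,0],[0,0,0,0,0],[0,0,0,0,0],[0,0,0,0,0]]])

```text
time: 11.15
eef_pos: [0.5454, -0.1602, 0.0909]
tcp_rot: [0.15, 0.989, -0.0, 0.001]
contact_force: [-2.3, 0.9, 5.3]
opening: 0.165
```

```bash
python3 go.py .5464 -.1605 .090 2.84
```

```text
t 11.15 pos [ 0.5454 -0.1602  0.0909] yaw 2.8397 tilt [ 0.0027 -0.0011 -1.    ] F [-2.26  0.86  5.29] op 0.165 q6 -1.73
shift shares [-0.026 -0.001  0.021]
turn shares -0.003
```

step_arm(targets=[[[0,0,0,0.04,0],[0,0,0,0.04,0],[0,0,0,0,0],[0,0,0,0,0],[0,0,0,0,0],[0,0,0,0,0]]])

```text
time: 11.65
eef_pos: [0.5456, -0.1603, 0.09]
tcp_rot: [0.15, 0.989, -0.0, 0.001]
contact_force: [-6.1, 3.0, 16.1]
opening: 0.165
```

```bash
python3 go.py .5464 -.1605 .090 2.84
```

```text
t 11.65 pos [ 0.5456 -0.1603  0.09  ] yaw 2.84 tilt [ 0.002 -0.001 -1.   ] F [-6.12  2.96 16.05] op 0.165 q6 -1.73
shift shares [-0.021  0.    -0.001]
turn shares -0.0
```

Hard stop reached: z 0.090, 16 N, about 6.2 mm after first contact. I'll do a last visual check.

```bash
python3 obs.py o4; python3 lat.py o4|tail -10; python3 - <<'E'
from fit import *
s=np.load('o4.npz');K,R,t,im,p=s['K'],s['R'],s['t'],s['im'],s['p']
for z in (.062,.065,.071,.083,.089): print(z,proj(tf(circ(.024,z),p[0],p[1],0,0),K,R,t).max(0).round(2),proj([[p[0],p[1],z]],K,R,t).round(2))
print(im.max(-1)[178:192,347].astype(int))
im,W,*_=cam('top'); cv2.imwrite('pics/tend.png',im[...,::-1])
E
```

```text
p [ 0.5456 -0.1603  0.09  ] [0. 0. 0.] F [-6.53  3.19 15.99] op 0.16511057778889177 t 11.95
[[347.65, 184.94], [347.8, 180.4], [347.89, 179.49], [347.68, 185.62]]
178 [343.5  352.29] 347.89 brass 2.0 347.69
179 [343.24 352.51] 347.87 brass 2.0 347.4
180 [342.38 353.03] 347.71 brass 1.0 340.42
181 [341.87 353.55] 347.71 brass 3.0 347.89
182 [341.7  353.78] 347.74 brass 3.0 347.26
183 brass 2.0 348.26
184 brass 3.0 347.57
185 brass 2.0 347.84
186 brass 3.0 349.24
187 brass 3.0 349.57
0.062 [354.   188.24] [[347.62 185.67]]
0.065 [354.03 187.5 ] [[347.65 184.93]]
0.071 [354.09 186.02] [[347.7  183.47]]
0.083 [354.21 183.04] [[347.8  180.52]]
0.089 [354.27 181.54] [[347.85 179.03]]
[100  91  70  52  48  48  47  47  53  71  98 114 120 126]
```

View pics/o4.png

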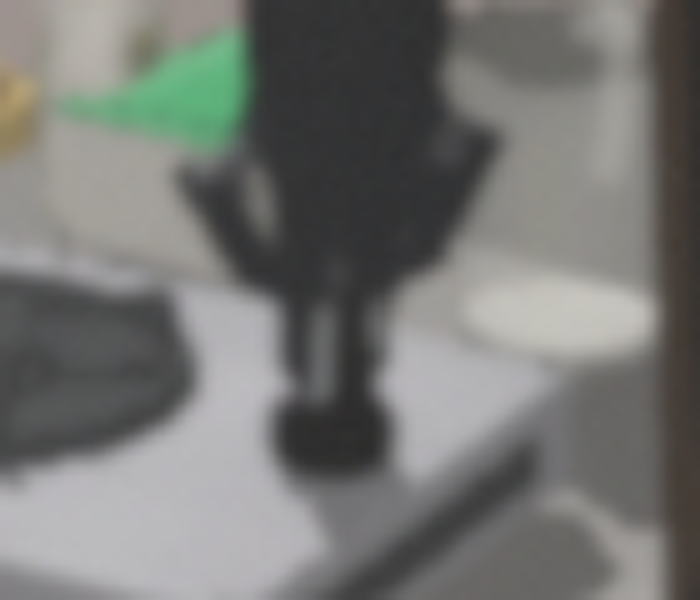

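View pics/tend.png

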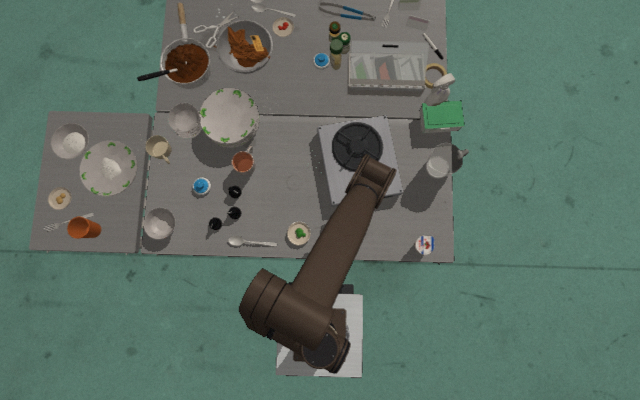

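The scene view shows the hub's lower edge at row 187.4, against 187.5 predicted for fully pressed. No brass is visible any more. In the top view the other things are where they were. Handing in.

```bash
python3 -c "
from h import *
print(sign_off()); s=get_state(); print(s['time'],s['eef_pos'],s['contact_force'],s['opening'])"
```

```text
the job is handed in; nothing more can be done
None
the job is handed in; nothing more can be done
```

I took the right-most black knob, at about (0.429, 0.248), by its bar. I turned it to match the stem flat (yaw about -0.30), slid it onto the stem at about (0.5455, -0.160) and pressed it in. I handed in at about 12 s, still gripping and pressing; `sign_off` gives no verdict.

**Last checks:**
- **Seating and press:** First contact came at TCP z 0.0962 with about 4 N. The hard stop was at 0.0900 with 16 N, so the stem travelled about 6 mm.
- **Knob height:** In the image the hub's lower edge sits within 0.1 px of where it should be when fully pressed. No brass is visible.
- **Alignment and grip:** The tool yaw is on target, the tilt is about 0.002 rad, and the opening (0.165) fits the bar width.
- **Bystanders:** In the last top view they look unmoved.

**What disagreed or was not measured:**
- **Stem x:** My estimates spread from 0.541 to 0.547 m. I settled it by feel as the knob went on.
- **Side force:** About 7 N of sideways force remained at the end.
- **Pointer angle:** I could not see the pointer once the knob was held, so its angle rests on the grasp and the lug estimate.
- **Finger force:** I did not measure it directly; it was commanded at 80 N.

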